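Connect the test gauge to the bench air outlet

TASK

Connect the pressure test gauge to the air coupler on the bench: draw the coupler's sleeve back (down) until it stays back by itself and let go of it, then take the gauge out of its rack and press it upright into the coupler, gently and by feel, until the sleeve springs forward and locks it fully home. Let go of it there, keep the gauge upright throughout, never ram it into the coupler, and leave the red spare plug and everything else where they are.

Things in the scene. Friction and masses are not known exactly. Their poses are not given: they have to be found in the camera images.
- coupler: Bench air coupler on a fixed aluminium block 90x90x40 mm with a pipe stub 100 mm out along +x at 20 mm height. Origin: centre of the block's underside, on the coupler's axis; z up. On it a brass nut (48 mm across, to 56 mm height) and an upright brass tube, 30 mm thick, that opens upward in a mouth. Nobody measured how far the tube is screwed in: all its parts may stand 0 to 18 mm higher than given.
- mouth_low (a point): Centre of the mouth's rim, on the axis 140 mm above the block's underside, z up, if the tube is screwed in fully; the true rim is 0 to 18 mm higher (this reading does not show it). Rim 38 mm across. The bore is 21.2 mm wide and widens over its top 4 mm at 45 degrees to 29 mm at the rim.
- sleeve_low (a point): Centre of the upper, ribbed part of the sleeve when forward, on the axis, 116 mm above the block's underside; truly 0 to 18 mm higher, like the rim. Steel sleeve round the tube, 46 mm across, 36 mm tall, 49 mm bead at its lower end; when forward its top is 8 mm below the rim. A red band on the tube above it shows only while it is back.
- sleeve (a joint): Travel of the sleeve along the tube (m): 0 = forward (up), positive = drawn back (down), hard stop at 0.015. A spring pushes it forward, about 4 to 6 N. Drawn back beyond 0.011 it is caught and, let go, stays back at about 0.008 until a plug is seated; then it springs forward to below 0.002 and locks the plug.
- balls_low (a point): On the axis, 126 mm above the block's underside (truly 0 to 18 mm higher): plane of four lock balls, 14 mm below the rim. Sleeve forward: they block the bore. Sleeve back: a plug pushes a sprung inner collar down, 4 N at first, near 16 mm above home, to 12 N at home plus a few N friction; in the last 4 mm the balls drop into its groove, fully only within 2 mm of home; half in, the sleeve stops part-way.
- gauge_grip (a point): On the axis of the gauge's black round case (40 mm across, 46 mm tall), 18 mm below its top, where to hold it; white dial with red needle on top; z: gauge axis, up. 28 to 32 mm below: rubber guard disc 54 mm across. Then a brass neck, a 36 mm flange with its underside 54 mm below this point, and a steel nipple 20 mm thick, 26 mm long below that, groove 10 to 19 mm below the flange. 0.16 to 0.26 kg.
- gauge_shoulder (a point): On the gauge's axis at the flange's underside, 54 mm below gauge_grip; z up along the axis. Fully home, the flange lies on the coupler's rim.
- rack: Fixed wooden rack, 70x180x34 mm, origin at the centre of its underside, long side along its own y. Two holes, 24 mm wide and 30 mm deep, at y = +50 and -50 mm, hold the gauge and the red plug, flanges resting on the rack's top. Which stands in which hole varies.
- spare_mid (a point): Middle of the neck of the spare blanking plug with the red round plastic top (35 mm across; its top is 31 mm above this point) that stands in the other hole of the rack; to be left alone.
- markgauge: Wooden marking gauge lying on the bench, 200 mm long along its y, 55 mm wide, 70 mm tall; origin at the centre of its underside; to be left alone.
Things that resemble listed ones, but are neither listed nor needed, are in the scene too. What is meant by the part that bears gauge_grip is not green, and is the larger of those in its own colour.

How it is judged:
By the outcome, as a careful person would: the job done as asked, in the order asked, and still so for the second after the job is handed in, with the robot touching nothing.
It also fails if it takes over 51 s, if anything falls off the work surface, if the arm or the gripper's body presses on something with over 40 N, if the wrist force passes 120 N, or if a joint passes its speed limit or range.

ROBOT

A 6-joint arm with a two-finger parallel gripper is mounted at the origin on a cart in front of the work surface, level with it; the furniture and walls round the work are solid. World frame = base frame: x ahead of the robot, y to its left, z up, the work surface at z = 0. Lengths are in m, angles in rad, forces in N, time in s.
With the tool pointing down it reaches from about 0.375 to 0.975 m from the base axis. Payload 3.8 kg.
Tool frame: the origin (TCP) lies midway between the tips of the shut fingers; the grasp point (between the pads) lies 19 mm behind it; z points along the fingers, y is the line along which they close (so a half turn about z gives the same grasp; the last joint's range is limited). The gripper opens to 85 mm and grips with 20 to 120 N. Pads are 22 mm wide; open, the fingers measure 114 mm over their backs; the gripper's body (76 mm by 85 mm) begins 54 mm behind the grasp point. The pads swing forward as they close: fully open they stand 13 mm farther back than shut.
Start: joints at [-0.037, 0.264, 1.604, -0, 1.274, -0.037], TCP at [0.675, -0, 0.231] pointing down, gripper open.
Joint ranges: [-2.63, 2.63], [-0.94, 2.18], [0.31, 2.57], [-1.31, 4.45], [0, 2.66], [-2.55, 2.55]. Speed limits (rad/s): [2.57, 2.57, 3.14, 3.14, 3.14, 3.14].

INTERFACE

Orientations are given as a rotation vector (axis times angle).
In Python, from workcell import bot gives the robot as it stands.
- The arm moves only by the tool step_arm, never from a script. Its argument "motion" is a list of rows, each a list of 5 numbers: the finger opening in cm, from 0 to 8.54, then the shift along the tool's x, y, z in cm, then the turn about the tool's z in degrees. In form: [[claw, dx, dy, dz, twist], ...]. A call has 1 to 20 rows; each row is the pose to reach, as a shift and turn from the pose commanded when the call began, along the tool's axes at that moment; what a row does not reach only later rows make up. A row lasts 1/10 s, in which the tool goes at most 50 mm and 8.59 degrees, less where a joint would pass 70% of its speed; a pose out of reach is approached as far as the arm can. A call with a gripper value outside its range is refused whole. The fingers move at their own pace and stop on an object; "force" is the grip in N (left out, the last holds). Time passes only in rows, so rows that repeat a pose let the fingers close. It gives the time, the measured TCP pose, the force, the opening and the grip force at its end, in the units of the state.
- bot.read_state(): the state, without advancing time (a new reading comes with each control period).
- bot.read_camera(name): name is "scene" or "side" or "wrist"; returns (picture, depth): 384x512x3 uint8, red, green, blue; 384x512 float32, m along the optical axis (not along the pixel's ray), 0 where there is no reading.
- bot.calibration(name): a dict with "mtx" (3x3 intrinsics, pixels), "origin" and "orientation" of the camera in the world; the wrist camera has in their place "T_tool_cam" (4x4, takes a point from camera to tool coordinates, whose origin is the TCP and whose axes are the flange's). Camera axes: x right, y up, looking along -z (the intrinsics and any distortion apply to the point x, -y, -z); pixel columns grow to the right and rows downward; lengths in m; the calibration is good to about 2 mm. A picture is of the moment at which its call begins: read the wrist's pose just before it. calibration takes no time and is no camera call.
- bot.finish_job(): hands the job in; it is judged then, once.
The state is a dict: "time": time; "q": joint angles; "joint_vel": joint speeds; "joint_torque": joint torques, N m; "tool_pos": TCP position; "tcp_rot": TCP orientation; "wrist_force": force on the tool from outside, world axes, zero at the start; "torque": the same for the moment, N m; "width": opening from 0.0 (shut) to 1.0 (fully open); "grip_force": force on a finger pad.
Only numpy, scipy, OpenCV 4.12 (cv2) and the standard library are available. Lean on these libraries where they do the work, as an engineer would, in place of code of your own. Each camera call takes 0.05 s, during which the arm holds its last target. There are 200 camera calls.

## Working session

There is one attempt and no reset: what is moved stays moved. The work goes in short steps, Python scripts to look and compute and a tool call to move; the robot and the scene stay as the last step left them, time stands still between calls to the robot, and variables do not carry over. Pictures are saved under pics/ and viewed, at most 10 in all, crops included, and the job is handed in when it is done.

Besides the shell and the picture viewer there is one more tool, called after "Request:" in YAML: its name, and indented under it one key for each argument. step_arm: Moves the arm, as the interface text tells. Its arguments: {"type":"object","properties":{"motion":{"type":"array","items":{"type":"array","items":{"type":"number"}}},"force":{"type":"number"}},"required":["motion"]}

```bash
mkdir -p pics; ls; cat > h.py <<'E'
import numpy as np, cv2
from scipy.spatial.transform import Rotation as R
from workcell import bot
def look(name):
    s=bot.read_state(); p,d=bot.read_camera(name); c=bot.calibration(name)
    if name=="wrist":
        T=np.eye(4); T[:3,:3]=R.from_rotvec(s["tcp_rot"]).as_matrix(); T[:3,3]=s["tool_pos"]
        T=T@np.array(c["T_tool_cam"])
    else:
        T=np.eye(4); o=np.array(c["orientation"],float)
        T[:3,:3]=o if o.shape==(3,3) else R.from_rotvec(o).as_matrix(); T[:3,3]=c["origin"]
    return p,d,np.array(c["mtx"]),T
def cloud(d,K,T):
    v,u=np.mgrid[:d.shape[0],:d.shape[1]]
    P=np.stack([(u-K[0,2])/K[0,0]*d,-(v-K[1,2])/K[1,1]*d,-d],-1)
    W=P@T[:3,:3].T+T[:3,3]; W[d==0]=np.nan
    return W
def save(n,p): cv2.imwrite("pics/"+n,cv2.cvtColor(p,cv2.COLOR_RGB2BGR))
E
python3 - <<'E'
from h import *
for n in("scene","side"):
    p,d,K,T=look(n); save(n+"1.png",p); np.savez(n+"1.npz",p=p,d=d,K=K,T=T)
    c=bot.calibration(n); print(c)
print(bot.calibration("wrist")); print(bot.read_state())
E
```

```text
pics
{'mtx': array([[377.57214656,   0.        , 254.72499622],
       [  0.        , 377.57214656, 192.86685417],
       [  0.        ,   0.        ,   1.        ]]), 'origin': array([0.22782239, 0.79048355, 0.68642199]), 'orientation': array([ 0.29210245, -1.13323269, -2.39257548])}
{'mtx': array([[411.05954501,   0.        , 258.15648079],
       [  0.        , 411.05954501, 190.31420324],
       [  0.        ,   0.        ,   1.        ]]), 'origin': array([ 0.24348252, -0.6314309 ,  0.84553856]), 'orientation': array([ 0.85005043, -0.17614643, -0.32955716])}
{'mtx': array([[266.8543221 ,   0.        , 252.78859629],
       [  0.        , 266.8543221 , 193.19095138],
       [  0.        ,   0.        ,   1.        ]]), 'T_tool_cam': array([[ 9.63433207e-04,  9.50642975e-01,  3.10285363e-01,
         7.95361375e-02],
       [ 9.99999198e-01, -1.17085927e-03,  4.82255123e-04,
        -8.74205817e-04],
       [ 8.21752939e-04,  3.10284650e-01, -9.50643341e-01,
        -1.42540417e-01],
       [ 0.00000000e+00,  0.00000000e+00,  0.00000000e+00,
         1.00000000e+00]])}
{'time': 0.1, 'q': array([-3.68673572e-02,  2.64711396e-01,  1.60527637e+00, -6.54405541e-06,
        1.27371338e+00, -3.69017715e-02]), 'joint_vel': array([-0.00033594, -0.00224475, -0.00348498, -0.00120457, -0.00150017,
        0.00085049]), 'joint_torque': array([ 2.96398039e-04, -5.16707003e+01, -3.68589377e+01,  1.30520286e-05,
        6.22219843e-03,  5.24967299e-05]), 'tool_pos': array([6.74315609e-01, 4.32505932e-05, 2.30042884e-01]), 'tcp_rot': array([-2.22031116, -2.22039184,  0.00226008]), 'wrist_force': array([ 0.17517444, -0.00471189, -0.00326309]), 'torque': array([ 0.0137324 , -0.04236265, -0.0008853 ]), 'grip_force': 0.0, 'width': 0.9989060661624866}
```

View pics/scene1.png

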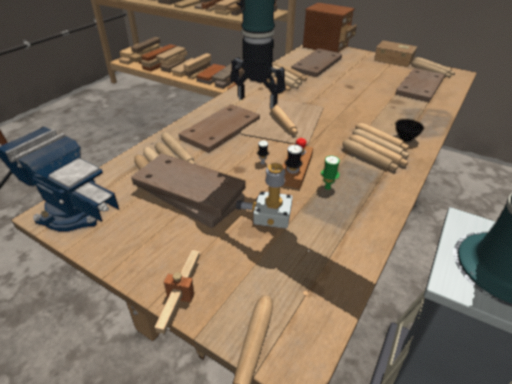

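View pics/side1.png

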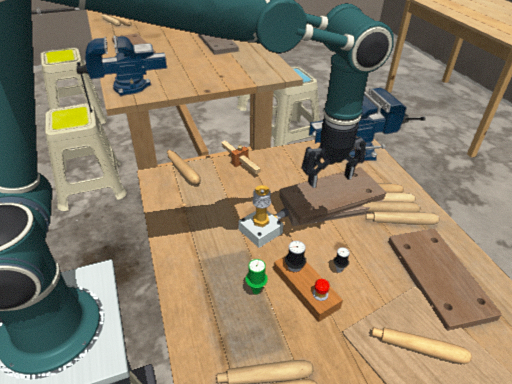

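The side view shows three gauge-like things: a black one in the rack at (296,253), a smaller black one standing free at (342,257), and a green one at (257,273). The red spare plug is at (321,290) and the coupler at (262,210). I choose the larger black gauge, the one in the rack. Next I check it in a crop and measure.

```bash
python3 - <<'E'
from h import *
z=np.load("side1.npz"); p=z["p"]; W=cloud(z["d"],z["K"],z["T"])
save("crop1.png",cv2.resize(p[165:325,225:385],(800,800),interpolation=cv2.INTER_CUBIC)[:600] if 0 else cv2.resize(p[170:320,225:385],(640,600),interpolation=cv2.INTER_CUBIC))
for n in("side","scene"):
    z=np.load(n+"1.npz"); W=cloud(z["d"],z["K"],z["T"]); p=z["p"].astype(int)
    m=(W[...,2]>0.012)&(W[...,2]<0.2)&(W[...,0]>.35)&(W[...,0]<.75)&(np.abs(W[...,1])<.3)
    k,l,s,c=cv2.connectedComponentsWithStats(m.astype(np.uint8))
    print(n)
    for i in range(1,k):
        if s[i,4]>40:
            q=W[l==i]; top=q[q[:,2]>q[:,2].max()-.006]
            print(s[i],q.min(0).round(3),q.max(0).round(3),"top",np.median(top,0).round(3),len(top))
E
```

```text
side
[ 239  182   91   64 2889] [0.497 0.06  0.012] [0.75  0.225 0.159] top [0.554 0.118 0.156] 73
[ 274  241   69   79 2335] [ 0.536 -0.198  0.012] [ 0.644 -0.013  0.111] top [ 0.578 -0.052  0.106] 137
[334 248  16  22 265] [ 0.677 -0.099  0.018] [ 0.714 -0.063  0.075] top [ 0.695 -0.081  0.072] 90
[246 259  22  32 531] [ 0.445 -0.094  0.025] [ 0.497 -0.046  0.102] top [ 0.471 -0.068  0.098] 180
[372 327  32  16 252] [ 0.666 -0.3    0.013] [ 0.725 -0.264  0.04 ] top [ 0.699 -0.292  0.037] 77
[ 231  360   83   24 1261] [ 0.35  -0.3    0.012] [ 0.508 -0.24   0.039] top [ 0.454 -0.283  0.035] 395
scene
[283 120  15  15 125] [ 0.667 -0.3    0.012] [ 0.735 -0.256  0.042] top [ 0.704 -0.29   0.039] 27
[ 187  137  126   89 4629] [ 0.497 -0.19   0.012] [0.75  0.247 0.16 ] top [0.554 0.119 0.157] 89
[342 139  50  28 611] [ 0.35  -0.3    0.012] [ 0.51  -0.236  0.04 ] top [ 0.443 -0.274  0.036] 132
[256 140  13  21 192] [ 0.676 -0.093  0.013] [ 0.716 -0.059  0.077] top [ 0.696 -0.075  0.074] 49
[320 155  20  31 417] [ 0.446 -0.084  0.013] [ 0.497 -0.036  0.102] top [ 0.471 -0.062  0.1  ] 109
```

View pics/crop1.png

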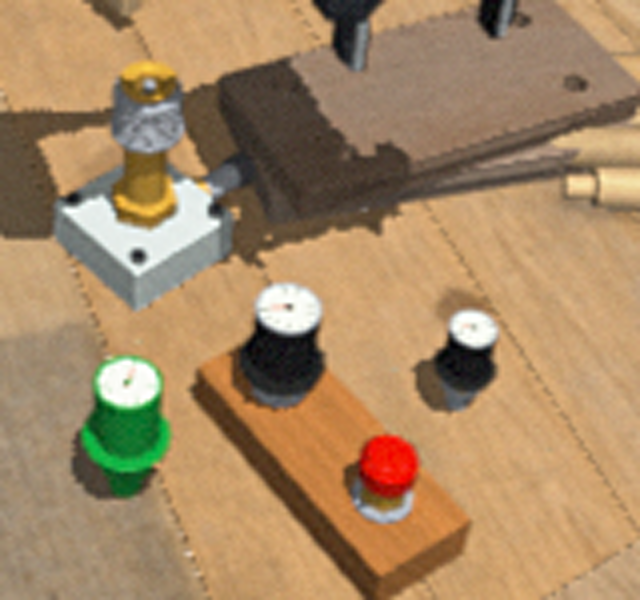

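The crop confirms it: the gauge with the larger black case and white dial is in the rack. Its top measures about 0.106 m, which matches the expected value. The free-standing black one is smaller. I'll look at the gauge and then the coupler from close by, with the wrist camera in the same relative pose for both.

Request:
step_arm:
  motion:
    - [8.5,-1.5,-3,0.6,0]
    - [8.5,-3,-6,1.2,0]
    - [8.5,-5.2,-9.6,2.4,0]
    - [8.5,-5.2,-9.6,2.4,0]
    - [8.5,-5.2,-9.6,2.4,0]
    - [8.5,-5.2,-9.6,2.4,0]

```text
time: 0.7
tool_pos: [0.5802, -0.0519, 0.208]
tcp_rot: [2.221, 2.22, 0.002]
wrist_force: [-0.4, 0.2, 0.1]
width: 0.992
grip_force: 0.0
```

```bash
python3 - <<'E'
from h import *
print(bot.read_state()["tool_pos"])
p,d,K,T=look("wrist"); save("w1.png",p); np.savez("w1.npz",p=p,d=d,K=K,T=T)
E
```

```text
[ 0.58024723 -0.05186639  0.20804135]
```

Request:
step_arm:
  motion:
    - [8.5,3,0,-2,0]
    - [8.5,7,-0.5,-4,0]
    - [8.5,11,-1.5,-5,0]
    - [8.5,15,-2.0,-5,0]
    - [8.5,17.1,-2.4,-5,0]
    - [8.5,17.1,-2.4,-5,0]
    - [8.5,17.1,-2.4,-5,0]
    - [8.5,17.1,-2.4,-5,0]

```text
time: 1.55
tool_pos: [0.5557, 0.1186, 0.2574]
tcp_rot: [2.221, 2.221, -0.0]
wrist_force: [0.2, -0.1, -0.0]
width: 0.993
grip_force: 0.0
```

```bash
python3 - <<'E'
from h import *
print(bot.read_state()["tool_pos"])
p2,d,K,T=look("wrist"); save("w2.png",p2); np.savez("w2.npz",p=p2,d=d,K=K,T=T)
p1=np.load("w1.npz")["p"]
save("w12.png",np.vstack([cv2.resize(p[60:320,80:430],(404,300)) for p in(p1,p2)]))
for n in("w1","w2"):
    z=np.load(n+".npz"); W=cloud(z["d"],z["K"],z["T"])
    print(n)
    for lo,hi in((.1,.2),(.03,.098)) if n=="w1" else ((.14,.2),(.03,.05)):
        m=(W[...,2]>lo)&(W[...,2]<hi)
        k,l,s,c=cv2.connectedComponentsWithStats(m.astype(np.uint8))
        for i in range(1,k):
            if s[i,4]>80:
                q=W[l==i]; print(lo,s[i],c[i].round(1),np.nanmin(q,0).round(4),np.nanmax(q,0).round(4),np.nanmedian(q,0).round(4))
E
```

```text
[0.55568695 0.11858226 0.25743918]
w1
0.1 [192   0  50  14 484] [216.4   5.2] [0.5342 0.0948 0.1124] [0.5704 0.1038 0.1371] [0.5529 0.0974 0.1204]
0.1 [ 230  171   42   41 1328] [250.5 191. ] [ 0.5575 -0.071   0.1001] [ 0.597  -0.0308  0.1089] [ 0.5768 -0.0498  0.1064]
0.03 [ 174    0  107   73 4944] [228.8  31.3] [0.5003 0.063  0.03  ] [0.6077 0.1308 0.0827] [0.5555 0.0999 0.0403]
0.03 [ 324    0  188   52 8638] [415.2  23.1] [0.6537 0.0838 0.03  ] [0.8527 0.1305 0.0551] [0.7369 0.1047 0.0522]
0.03 [ 215  135   84  141 5973] [259.8 207.2] [ 0.5348 -0.1951  0.03  ] [ 0.6415 -0.0044  0.0979] [ 0.5904 -0.1053  0.0343]
0.03 [ 135  168   48   45 1104] [162.8 185.4] [ 0.4449 -0.0911  0.0489] [ 0.4963 -0.0394  0.0979] [ 0.4835 -0.0523  0.0589]
0.03 [ 329  181   40   38 1067] [348.7 199.7] [ 0.6739 -0.0981  0.0356] [ 0.7115 -0.0588  0.0747] [ 0.6889 -0.0737  0.0703]
0.03 [162 314  42  21 504] [184.  325.3] [ 0.4453 -0.3027  0.03  ] [ 0.5048 -0.2651  0.0385] [ 0.4779 -0.2818  0.0346]
0.03 [313 315  25  20 210] [326.6 324.6] [ 0.6687 -0.3     0.03  ] [ 0.7059 -0.2664  0.0383] [ 0.6902 -0.2808
[... 683 characters left out ...]
0.7012 0.1958 0.0389]
0.03 [ 209  124   82   67 2497] [252.7 153.9] [0.4954 0.0846 0.0301] [0.6072 0.1757 0.0496] [0.5602 0.1395 0.0399]
0.03 [308 135  12  15 104] [313.5 142.6] [0.63   0.1417 0.03  ] [0.6458 0.1608 0.0335] [0.6378 0.1502 0.0314]
0.03 [356 166  14  14  99] [363.5 173.1] [0.6986 0.104  0.0301] [0.7112 0.12   0.05  ] [0.7091 0.1091 0.0403]
0.03 [482 185  30  21 322] [501.  192.4] [0.8859 0.0597 0.03  ] [0.9355 0.0958 0.0497] [0.9158 0.0808 0.0322]
0.03 [469 207  43  31 431] [496.2 222.5] [0.8773 0.0068 0.03  ] [0.9517 0.0562 0.0349] [0.9235 0.0326 0.0318]
0.03 [ 240  243   63   92 2052] [272.9 285. ] [ 0.5348 -0.1797  0.03  ] [ 0.6407 -0.004   0.0498] [ 0.5899 -0.0705  0.034 ]
```

View pics/w12.png

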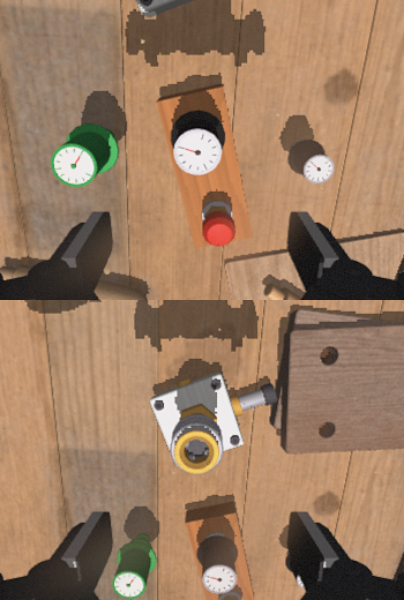

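The upper picture shows the dial near pixel (250,191) of the raw frame, and the lower one shows the mouth ring near (250,188). Next I fit circles to both for precise centres.

```bash
python3 - <<'E'
from h import *
def fit(n,c,zlo,zhi,rmax,z0=None):
    z=np.load(n+".npz"); W=cloud(z["d"],z["K"],z["T"])
    r=np.hypot(W[...,0]-c[0],W[...,1]-c[1])
    m=(W[...,2]>zlo)&(W[...,2]<zhi)&(r<rmax)
    q=W[m]; zz=np.median(q[:,2])
    cs=cv2.findContours(m.astype(np.uint8),cv2.RETR_CCOMP,cv2.CHAIN_APPROX_NONE)[0]
    print(n,len(q),"z med",zz.round(4),np.percentile(q[:,2],[5,90]).round(4))
    for cc in sorted(cs,key=len)[-2:]:
        cc=cc[:,0].astype(float); ray=np.stack([(cc[:,0]-z["K"][0,2])/z["K"][0,0],-(cc[:,1]-z["K"][1,2])/z["K"][1,1],-np.ones(len(cc))],-1)@z["T"][:3,:3].T
        P=z["T"][:3,3]+ray*((zz-z["T"][2,3])/ray[:,2])[:,None]
        A=np.c_[2*P[:,:2],np.ones(len(P))]; s=np.linalg.lstsq(A,(P[:,:2]**2).sum(1),rcond=None)[0]
        rr=np.sqrt(s[2]+s[0]**2+s[1]**2); res=np.hypot(*(P[:,:2]-s[:2]).T)-rr
        e=cv2.minAreaRect(P[:,:2].astype(np.float32)*1000)
        print("  circle",s[:2].round(4),"r",rr.round(4),"std",res.std().round(4),"rect",np.round(e[0],1),np.round(e[1],1))
for n in("w1","side1","scene1"): fit(n,(.577,-.051),.1025,.112,.026)
for n in("w2","side1","scene1"): fit(n,(.554,.119),.153,.165,.024)
z=np.load("w2.npz"); W=cloud(z["d"],z["K"],z["T"]); q=W[(np.hypot(W[...,0]-.5535,W[...,1]-.119)<.026)&(W[...,2]>.135)]
print(np.histogram(q[:,2],np.arange(.135,.163,.002)))
# block via top-face
z=np.load("w2.npz"); m=(W[...,2]>.036)&(W[...,2]<.044)&(np.hypot(W[...,0]-.554,W[...,1]-.12)<.068)
print(np.c_[W[m][:,:2]].min(0),W[m][:,:2].max(0), cv2.minAreaRect(W[m][:,:2].astype(np.float32)*1000))
E
```

```text
w1 1311 z med 0.1065 [0.1052 0.1073]
  circle [ 0.5872 -0.034 ] r 0.001 std 0.0 rect [587.2 -34. ] [1.3 1.4]
  circle [ 0.5772 -0.0505] r 0.0197 std 0.0003 rect [577.3 -50.3] [39.6 39.9]
side1 178 z med 0.1057 [0.1032 0.1073]
  circle [ 0.5829 -0.0444] r 0.0029 std 0.0004 rect [582.9 -44.4] [5.3 3.7]
  circle [ 0.5788 -0.053 ] r 0.0195 std 0.0008 rect [578.7 -53. ] [40.2 39.6]
scene1 105 z med 0.1074 [0.1035 0.1084]
  circle [ 0.5704 -0.0623] r 0.0042 std 0.0012 rect [570.3 -62.3] [9.4 4.8]
  circle [ 0.5778 -0.0463] r 0.0206 std 0.0014 rect [576.9 -46.6] [36.7 42.6]
w2 800 z med 0.1563 [0.1536 0.1574]
  circle [0.5519 0.1204] r 0.0113 std 0.0005 rect [552.  120.2] [23.4 22.9]
  circle [0.5518 0.1198] r 0.0186 std 0.0003 rect [551.6 119.8] [37.5 37.3]
side1 76 z med 0.1556 [0.1536 0.1579]
  circle [0.5533 0.116 ] r 0.0129 std 0.0024 rect [554.2 115.6] [29.6 24.6]
  circle [0.5533 0.1175] r 0.0179 std 0.001 rect [553.1 117.3] [35.4 36.1]
scene1 91 z med 0.157 [0.1542 0.1589]
  circle [0.5525 0.1242] r 0.0111 std 0.0009 rect [552.2 123.4] [24.  20.6]
  circle [0.5534 0.1213] r 0.018 std 0.001 rect [553.1 121.4] [34.7 33.1]
(array([ 13,  60, 177,  44,  31,  90, 278, 155,  42, 153, 464, 183,   0]), array([0.135, 0.137, 0.139, 0.141, 0.143, 0.145, 0.147, 0.149, 0.151,
       0.153, 0.155, 0.157, 0.159, 0.161]))
[0.49540554 0.06637975] [0.60719361 0.17566819] ((551.428466796875, 119.66816711425781), (89.95794677734375, 89.7705078125), 19.725906372070312)
```

Rim is at about z 0.1565, so the tube stands about 16.5 mm high. Axis is at (0.552, 0.120). I descend over the sleeve.

Request:
step_arm:
  motion:
    - [8.5,0.1,-0.35,0,0]
    - [8.5,0.1,-0.35,2,0]
    - [8.5,0.1,-0.35,4,0]
    - [8.5,0.1,-0.35,6,0]
    - [8.5,0.1,-0.35,8,0]
    - [8.5,0.1,-0.35,10,0]
    - [8.5,0.1,-0.35,12,0]
    - [8.5,0.1,-0.35,13.5,0]
    - [8.5,0.1,-0.35,14.1,0]
    - [8.5,0.1,-0.35,14.1,0]
    - [8.5,0.1,-0.35,14.1,0]

```text
time: 2.7
tool_pos: [0.5522, 0.12, 0.1171]
tcp_rot: [2.221, 2.221, 0.002]
wrist_force: [0.1, -0.2, -0.5]
width: 0.991
grip_force: 0.0
```

Request:
step_arm:
  force: 40
  motion:
    - [6,0,0,0,0]
    - [5,0,0,0,0]
    - [4.5,0,0,0,0]
    - [4,0,0,0,0]
    - [4,0,0,0,0]
    - [4,0,0,0,0]
    - [4,0,0,0,0]

```text
time: 3.4
tool_pos: [0.553, 0.1202, 0.1172]
tcp_rot: [2.22, 2.22, 0.004]
wrist_force: [4.8, 0.7, 2.6]
width: 0.541
grip_force: 40.7
```

Sleeve gripped at 46 mm. Force of +4.8 N in x means the axis is slightly further out, so I correct by 0.8 mm and draw back in small steps.

Request:
step_arm:
  motion:
    - [4,0,0.08,0.1,0]
    - [4,0,0.08,0.3,0]
    - [4,0,0.08,0.5,0]
    - [4,0,0.08,0.7,0]
    - [4,0,0.08,0.9,0]
    - [4,0,0.08,1.1,0]
    - [4,0,0.08,1.25,0]
    - [4,0,0.08,1.35,0]
    - [4,0,0.08,1.35,0]
    - [4,0,0.08,1.35,0]

```text
time: 4.4
tool_pos: [0.553, 0.1201, 0.1034]
tcp_rot: [2.221, 2.221, 0.002]
wrist_force: [4.1, 0.5, 6.4]
width: 0.54
grip_force: 41.3
```

Request:
step_arm:
  motion:
    - [4,0,0.06,0.05,0]
    - [4,0,0.06,0.1,0]
    - [4,0,0.06,0.15,0]
    - [4,0,0.06,0.15,0]

```text
time: 4.8
tool_pos: [0.5531, 0.1202, 0.1028]
tcp_rot: [2.221, 2.221, 0.001]
wrist_force: [0.1, -0.4, 11.9]
width: 0.542
grip_force: 41.9
```

Hard stop felt at about 14.4 mm, and the side force is now zero, so the axis is at x≈0.553. I release and rise.

Request:
step_arm:
  motion:
    - [5.5,0,0,0,0]
    - [7,0,0,0,0]
    - [8.5,0,0,0,0]
    - [8.5,0,0,0,0]
    - [8.5,0,0,0,0]
    - [8.5,0,0,-2,0]
    - [8.5,0,0,-5,0]
    - [8.5,0,0,-9,0]
    - [8.5,0,0,-13,0]
    - [8.5,0,0,-15.4,0]
    - [8.5,0,0,-15.4,0]
    - [8.5,0,0,-15.4,0]

```text
time: 6.0
tool_pos: [0.5529, 0.12, 0.2553]
tcp_rot: [2.221, 2.221, 0.001]
wrist_force: [0.1, 0.7, -0.3]
width: 0.989
grip_force: 0.0
```

```bash
python3 - <<'E'
from h import *
s=bot.read_state(); print(s["tool_pos"],s["wrist_force"])
p,d,K,T=look("wrist"); np.savez("w3.npz",p=p,d=d,K=K,T=T)
q,_,_,_=look("side")
save("w3.png",np.hstack([cv2.resize(p[140:260,200:300],(375,450)),cv2.resize(q[165:265,225:310],(383,450))]))
W=cloud(d,K,T); r=np.hypot(W[...,0]-.552,W[...,1]-.1195)
a=W[(r<.026)&(W[...,2]>.125)]; print(np.histogram(a[:,2],np.arange(.125,.163,.002)))
m=(r<.024)&(W[...,2]>.153); cc=max(cv2.findContours(m.astype(np.uint8),0,1)[0],key=len)[:,0].astype(float); zz=.1565
ray=np.stack([(cc[:,0]-K[0,2])/K[0,0],-(cc[:,1]-K[1,2])/K[1,1],-np.ones(len(cc))],-1)@T[:3,:3].T
P=T[:3,3]+ray*((zz-T[2,3])/ray[:,2])[:,None]; print(cv2.minAreaRect(P[:,:2].astype(np.float32)*1000),P.mean(0))
E
```

```text
[0.55292402 0.11999455 0.25533122] [ 0.06556207  0.69718013 -0.26511472]
(array([ 17,   9,  19,   7,  30,   5,  29, 272, 130,  16, 179, 132,  15,
        49, 161, 466, 169,   0,   0]), array([0.125, 0.127, 0.129, 0.131, 0.133, 0.135, 0.137, 0.139, 0.141,
       0.143, 0.145, 0.147, 0.149, 0.151, 0.153, 0.155, 0.157, 0.159,
       0.161, 0.163]))
((551.8394775390625, -84.42835998535156), (160.06326293945312, 84.39976501464844), 0.07396002858877182) [ 0.55244299 -0.08903465  0.1565    ]
```

View pics/w3.png

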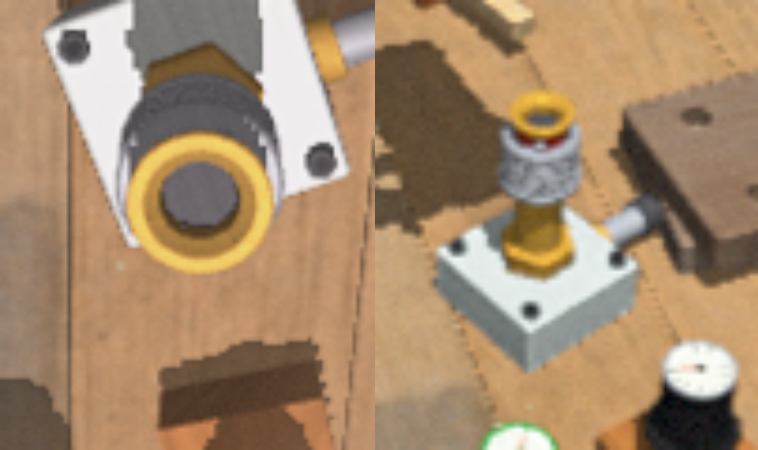

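Picture shows the sleeve back: its top is now at about z 0.140 and the red band is visible below the rim. Next I go to the gauge and descend around its case.

Request:
step_arm:
  motion:
    - [8.5,-4,0.6,0,0]
    - [8.5,-8,1.2,0,0]
    - [8.5,-12,1.8,0,0]
    - [8.5,-15.5,2.3,0,0]
    - [8.5,-17.05,2.55,1,0]
    - [8.5,-17.05,2.55,4,0]
    - [8.5,-17.05,2.55,7,0]
    - [8.5,-17.05,2.55,9,0]
    - [8.5,-17.05,2.55,11,0]
    - [8.5,-17.05,2.55,13,0]
    - [8.5,-17.05,2.55,15,0]
    - [8.5,-17.05,2.55,17,0]
    - [8.5,-17.05,2.55,18.2,0]
    - [8.5,-17.05,2.55,18.7,0]
    - [8.5,-17.05,2.55,18.7,0]
    - [8.5,-17.05,2.55,18.7,0]

```text
time: 7.7
tool_pos: [0.5789, -0.0504, 0.0688]
tcp_rot: [2.221, 2.221, 0.001]
wrist_force: [-0.0, -0.5, -0.4]
width: 1.001
grip_force: 0.0
```

Request:
step_arm:
  force: 40
  motion:
    - [6,0,0,0,0]
    - [5,0,0,0,0]
    - [4.4,0,0,0,0]
    - [4,0,0,0,0]
    - [3.5,0,0,0,0]
    - [3.5,0,0,0,0]
    - [3.5,0,0,0,0]

```text
time: 8.4
tool_pos: [0.5788, -0.0506, 0.0689]
tcp_rot: [2.221, 2.221, 0.001]
wrist_force: [-2.5, -0.3, 5.9]
width: 0.461
grip_force: 40.6
```

Gauge gripped at 39.4 mm. I lift straight up and check.

Request:
step_arm:
  force: 60
  motion:
    - [3.5,0,0,0,0]
    - [3.5,0,0,-0.5,0]
    - [3.5,0,0,-1.5,0]
    - [3.5,0,0,-3,0]
    - [3.5,0,0,-5,0]
    - [3.5,0,0,-8,0]
    - [3.5,0,0,-11,0]
    - [3.5,0,0,-14,0]
    - [3.5,0,0,-16.5,0]
    - [3.5,0,0,-17.5,0]
    - [3.5,0,0,-17.5,0]
    - [3.5,0,0,-17.5,0]

```text
time: 9.6
tool_pos: [0.5777, -0.0504, 0.2423]
tcp_rot: [-2.221, -2.221, 0.001]
wrist_force: [-1.0, 0.2, -2.7]
width: 0.456
grip_force: 60.7
```

Request:
step_arm:
  motion:
    - [3.5,1.5,-0.2,0,0]
    - [3.5,4,-0.5,0,0]
    - [3.5,7,-1,0,0]
    - [3.5,10,-1.5,0,0]
    - [3.5,13,-2,0,0]
    - [3.5,15.5,-2.4,0,0]
    - [3.5,17.03,-2.55,0,0]
    - [3.5,17.03,-2.55,0,0]
    - [3.5,17.03,-2.55,0,0]
    - [3.5,17.03,-2.55,0,0]
    - [3.5,17.03,-2.55,0,0]

```text
time: 10.7
tool_pos: [0.553, 0.1189, 0.2431]
tcp_rot: [2.223, 2.22, -0.001]
wrist_force: [-0.0, 0.0, -1.6]
width: 0.457
grip_force: 60.7
```

```bash
python3 - <<'E'
from h import *
s=bot.read_state(); print(s["tool_pos"],s["tcp_rot"],s["wrist_force"],s["torque"])
for n in("side","scene"):
    p,d,K,T=look(n); np.savez(n+"4.npz",p=p,d=d,K=K,T=T)
    c=np.linalg.inv(T)@[.553,.12,.18,1]; u,v=int(K[0,2]-K[0,0]*c[0]/c[2]),int(K[1,2]+K[1,1]*c[1]/c[2])
    x=cv2.resize(p[v-50:v+50,u-40:u+40],(380,475),interpolation=cv2.INTER_CUBIC); im=x if n=="side" else np.hstack([im,x])
    print(n,u,v)
save("h4.png",im)
E
```

```text
[0.55301453 0.11885781 0.24308798] [ 2.22280831e+00  2.22001760e+00 -6.90460803e-04] [-0.03059098  0.03860617 -1.63096795] [ 0.0065553   0.05739108 -0.02019206]
side 261 181
scene 275 158
```

View pics/h4.png

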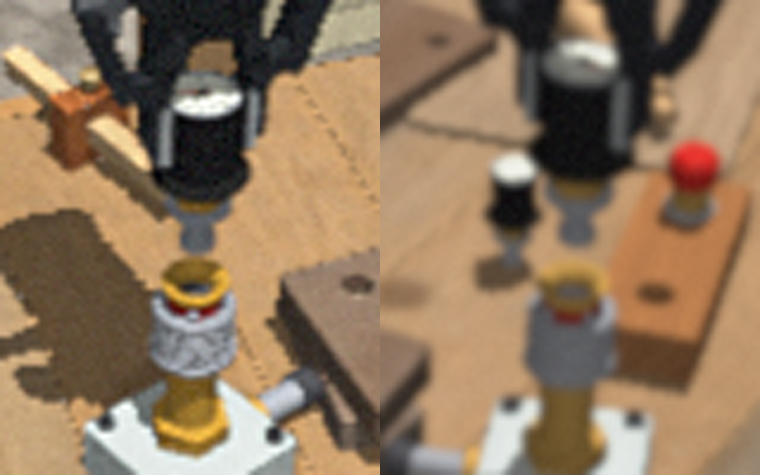

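The gauge is held upright above the mouth, the sleeve is still back, and the plug is undisturbed. In both views the nipple is about 1 px right of the mouth, which means it is slightly short in +y. I correct that and approach to just above the rim.

Request:
step_arm:
  motion:
    - [3.5,0.06,0,0.5,0]
    - [3.5,0.06,0,1.2,0]
    - [3.5,0.06,0,1.8,0]
    - [3.5,0.06,0,2.2,0]
    - [3.5,0.06,0,2.2,0]
    - [3.5,0.06,0,2.2,0]
    - [3.5,0.06,0,2.2,0]
    - [3.5,0.06,0,2.2,0]

```text
time: 11.6
tool_pos: [0.5532, 0.1205, 0.2217]
tcp_rot: [2.221, 2.221, 0.001]
wrist_force: [0.7, -0.7, -2.1]
width: 0.454
grip_force: 60.7
```

Request:
step_arm:
  motion:
    - [3.5,0,0,0.15,0]
    - [3.5,0,0,0.3,0]
    - [3.5,0,0,0.45,0]
    - [3.5,0,0,0.6,0]
    - [3.5,0,0,0.6,0]

```text
time: 12.1
tool_pos: [0.5526, 0.1203, 0.2148]
tcp_rot: [-2.221, -2.221, 0.001]
wrist_force: [-0.1, -0.6, -2.4]
width: 0.458
grip_force: 60.7
```

Request:
step_arm:
  motion:
    - [3.5,0,0,0.1,0]
    - [3.5,0,0,0.2,0]
    - [3.5,0,0,0.3,0]
    - [3.5,0,0,0.3,0]

```text
time: 12.5
tool_pos: [0.5528, 0.1203, 0.2121]
tcp_rot: [-2.221, -2.221, 0.0]
wrist_force: [0.3, -1.5, -2.5]
width: 0.453
grip_force: 60.7
```

Request:
step_arm:
  motion:
    - [3.5,-0.03,0,0.1,0]
    - [3.5,-0.03,0,0.2,0]
    - [3.5,-0.03,0,0.3,0]
    - [3.5,-0.03,0,0.4,0]
    - [3.5,-0.03,0,0.4,0]

```text
time: 13.0
tool_pos: [0.5527, 0.1201, 0.208]
tcp_rot: [-2.221, -2.221, 0.001]
wrist_force: [-0.4, 0.4, -3.0]
width: 0.456
grip_force: 60.7
```

It is in the bore with no side force. About 16 mm remains to home, so collar contact should start now.

Request:
step_arm:
  motion:
    - [3.5,0,0,0.12,0]
    - [3.5,0,0,0.24,0]
    - [3.5,0,0,0.36,0]
    - [3.5,0,0,0.48,0]
    - [3.5,0,0,0.6,0]
    - [3.5,0,0,0.6,0]

```text
time: 13.6
tool_pos: [0.5531, 0.12, 0.2028]
tcp_rot: [2.221, 2.221, 0.001]
wrist_force: [-1.5, -0.3, 2.7]
width: 0.455
grip_force: 61.6
```

Request:
step_arm:
  motion:
    - [3.5,0,0,0.12,0]
    - [3.5,0,0,0.24,0]
    - [3.5,0,0,0.36,0]
    - [3.5,0,0,0.48,0]
    - [3.5,0,0,0.6,0]
    - [3.5,0,0,0.7,0]
    - [3.5,0,0,0.7,0]

```text
time: 14.3
tool_pos: [0.5531, 0.12, 0.1956]
tcp_rot: [2.221, 2.221, 0.001]
wrist_force: [-1.7, 0.6, 2.6]
width: 0.455
grip_force: 61.5
```

Request:
step_arm:
  motion:
    - [3.5,0,0,0.1,0]
    - [3.5,0,0,0.2,0]
    - [3.5,0,0,0.3,0]
    - [3.5,0,0,0.3,0]

```text
time: 14.7
tool_pos: [0.5532, 0.1201, 0.1932]
tcp_rot: [2.221, 2.221, 0.001]
wrist_force: [-2.9, -0.5, 8.3]
width: 0.452
grip_force: 61.7
```

Request:
step_arm:
  motion:
    - [3.5,0,0.03,0.1,0]
    - [3.5,0,0.03,0.2,0]
    - [3.5,0,0.03,0.2,0]

```text
time: 15.0
tool_pos: [0.5533, 0.1201, 0.1918]
tcp_rot: [2.221, 2.221, 0.001]
wrist_force: [-4.4, 0.3, 9.9]
width: 0.452
grip_force: 62.0
```

Request:
step_arm:
  motion:
    - [3.5,0,-0.05,0.1,0]
    - [3.5,0,-0.06,0.15,0]
    - [3.5,0,-0.06,0.15,0]

```text
time: 15.3
tool_pos: [0.5533, 0.1201, 0.1917]
tcp_rot: [2.22, 2.221, 0.002]
wrist_force: [-4.9, -1.4, 16.1]
width: 0.453
grip_force: 62.5
```

```bash
cat > chk.py <<'E'
from h import *
import sys
p,d,K,T=look("side"); W=cloud(d,K,T); r=np.hypot(W[...,0]-.553,W[...,1]-.119)
v,u=np.mgrid[:384,:512]
a=W[(r<.027)&(W[...,2]>.11)&(W[...,2]<.2)]
print(np.histogram(a[:,2],np.arange(.11,.2,.006)))
save(sys.argv[1],cv2.resize(p[140:245,220:305],(486,600),interpolation=cv2.INTER_CUBIC))
E
python3 chk.py c5.png
```

```text
(array([16, 39, 34, 23, 35, 29, 62, 22, 44,  5,  1, 28, 61, 28, 32]), array([0.11 , 0.116, 0.122, 0.128, 0.134, 0.14 , 0.146, 0.152, 0.158,
       0.164, 0.17 , 0.176, 0.182, 0.188, 0.194, 0.2  ]))
```

View pics/c5.png

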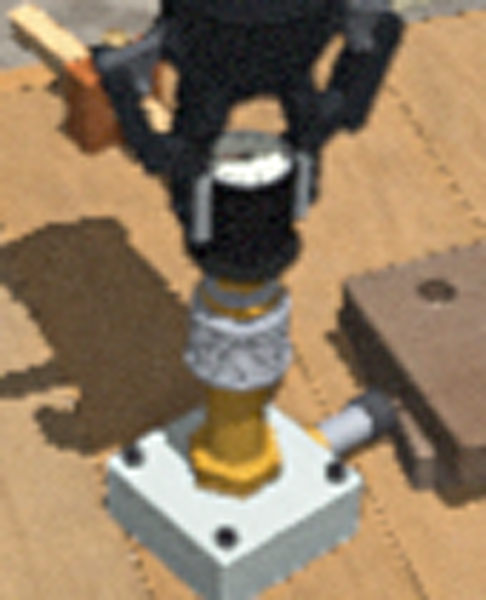

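The picture shows the sleeve sprung up: no red band, and the flange is on the rim at about (240,295). Force rose to 16 N with no further motion, so it is home. I add a slight firm press to be sure, relax it, and release.

Request:
step_arm:
  motion:
    - [3.5,0,0,0.08,0]
    - [3.5,0,0,0.08,0]
    - [3.5,0,0,0.08,0]

```text
time: 15.65
tool_pos: [0.5533, 0.1201, 0.1917]
tcp_rot: [2.22, 2.22, 0.003]
wrist_force: [-7.2, -1.9, 18.8]
width: 0.453
grip_force: 62.9
```

Request:
step_arm:
  force: 20
  motion:
    - [3.5,0,0,-0.1,0]
    - [3.5,0,0,-0.2,0]
    - [3.5,0,0,-0.2,0]

```text
time: 15.95
tool_pos: [0.5532, 0.1202, 0.1918]
tcp_rot: [2.221, 2.221, 0.002]
wrist_force: [-3.6, -0.9, 10.5]
width: 0.455
grip_force: 62.1
```

Request:
step_arm:
  motion:
    - [3.5,0,0.03,-0.2,0]
    - [3.5,0,0.05,-0.3,0]
    - [3.5,0,0.05,-0.3,0]

```text
time: 16.25
tool_pos: [0.5532, 0.1201, 0.1935]
tcp_rot: [2.221, 2.221, 0.001]
wrist_force: [-3.2, -0.9, 6.5]
width: 0.455
grip_force: 61.4
```

```bash
python3 - <<'E'
from h import *
p,d,K,T=look("side")
W1=None
z1=np.load("side1.npz"); z4=np.load("side4.npz")
for n,(pp,dd) in dict(start=(z1["p"],z1["d"]),back=(z4["p"],z4["d"]),now=(p,d)).items():
    W=cloud(dd,K,T)
    c=np.linalg.inv(T)@[.553,.12,.14,1]; u=int(round(K[0,2]-K[0,0]*c[0]/c[2]))
    rows=range(180,222); print(n,u); print([f"{v}:{W[v,u,2]*1000:.0f}/"+",".join(map(str,pp[v,u-1:u+2].mean(0).astype(int))) for v in rows])
x=[cv2.resize(q[165:225,235:285],(266,320),interpolation=cv2.INTER_CUBIC) for q in(z1["p"],z4["p"],p)]
save("cmp.png",np.hstack(x))
E
```

```text
start 261
['180:-3/190,150,103', '181:-2/180,140,95', '182:-0/180,139,94', '183:1/179,140,95', '184:2/187,146,95', '185:157/225,173,84', '186:154/244,199,74', '187:153/245,199,75', '188:152/210,155,56', '189:149/162,129,76', '190:147/168,156,137', '191:144/155,149,141', '192:138/91,84,70', '193:156/92,75,44', '194:156/126,94,34', '195:150/110,88,50', '196:149/116,116,120', '197:148/178,183,192', '198:146/160,166,172', '199:143/129,131,136', '200:142/113,115,120', '201:134/142,145,150', '202:132/157,161,166', '203:130/163,169,174', '204:126/150,152,159', '205:122/145,149,154', '206:118/148,152,159', '207:116/163,166,172', '208:104/122,109,84', '209:98/117,89,38', '210:98/115,87,31', '211:93/119,91,35', '212:nan/118,89,35', '213:85/125,95,38', '214:85/151,115,47', '215:80/160,123,46', '216:76/156,119,42', '217:69/160,121,47', '218:69/158,122,50', '219:64/155,122,48', '220:59/163,124,47', '221:55/204,154,58']
back 261
['180:191/86,89,93', '181:188/87,91,96', '182:192/87,92,97', '183:185/100,98,98', '184:182/135,116,96', '185:155/148,113,62', '186:155/130,100,40', '187:153/135,103,40', '
[... 941 characters left out ...]
30', '190:165/105,83,55', '191:161/91,94,101', '192:161/95,95,101', '193:158/131,108,68', '194:154/194,145,48', '195:149/130,103,64', '196:148/136,138,143', '197:147/189,195,204', '198:147/159,164,171', '199:142/127,132,135', '200:138/112,114,117', '201:137/140,146,150', '202:134/154,158,163', '203:133/160,165,170', '204:125/151,154,160', '205:122/145,148,154', '206:117/149,153,161', '207:118/163,166,173', '208:104/122,106,84', '209:102/117,88,35', '210:97/115,87,33', '211:93/117,90,37', '212:89/116,87,33', '213:86/125,95,41', '214:84/146,112,39', '215:80/157,119,45', '216:76/158,122,46', '217:73/156,120,46', '218:67/157,119,47', '219:67/155,118,45', '220:59/161,122,49', '221:56/201,151,55']
```

View pics/cmp.png

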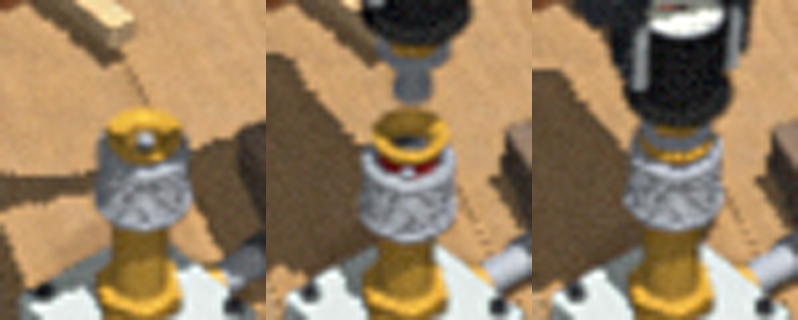

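The sleeve matches its original forward position row for row (195–208), so it is fully forward and locked. Next I null the load and release.

Request:
step_arm:
  motion:
    - [3.5,0,-0.05,-0.05,0]
    - [3.5,0,-0.08,-0.1,0]
    - [3.5,0,-0.08,-0.1,0]

```text
time: 16.6
tool_pos: [0.5529, 0.1201, 0.1939]
tcp_rot: [2.221, 2.221, 0.002]
wrist_force: [1.5, -0.7, 2.6]
width: 0.456
grip_force: 61.0
```

Request:
step_arm:
  motion:
    - [4.5,0,0.04,0,0]
    - [5.5,0,0.04,0,0]
    - [7,0,0.04,0,0]
    - [8.5,0,0.04,0,0]
    - [8.5,0,0.04,0,0]
    - [8.5,0,0.04,0,0]
    - [8.5,0,0.04,-1,0]
    - [8.5,0,0.04,-3,0]
    - [8.5,0,0.04,-6,0]
    - [8.5,0,0.04,-9,0]
    - [8.5,0,0.04,-12,0]
    - [8.5,0,0.04,-12,0]
    - [8.5,0,0.04,-12,0]

```text
time: 17.9
tool_pos: [0.5533, 0.1202, 0.3156]
tcp_rot: [2.22, 2.22, 0.004]
wrist_force: [0.1, -0.2, -1.2]
width: 0.992
grip_force: 0.0
```

```bash
python3 - <<'E'
from h import *
p,d,K,T=look("side"); W=cloud(d,K,T); q,_,_,_=look("scene")
r=np.hypot(W[...,0]-.553,W[...,1]-.12); a=W[(r<.03)&(W[...,2]>.222)]; print(np.median(a,0),a.max(0),a.min(0))
print([f"{v}:{W[v,261,2]*1000:.0f}" for v in range(186,200)])
save("end.png",np.hstack([cv2.resize(p[140:320,220:380],(400,450)),cv2.resize(q[110:230,220:330],(400,436))[:436].copy() if 0 else cv2.resize(q[110:230,220:330],(400,450))]))
E
```

```text
[0.5511879  0.10751201 0.40566562] [0.57993235 0.1383412  0.6249291 ] [0.52425132 0.09016475 0.22218352]
['186:184', '187:184', '188:184', '189:167', '190:164', '191:160', '192:160', '193:157', '194:156', '195:nan', '196:149', '197:150', '198:147', '199:141']
```

View pics/end.png

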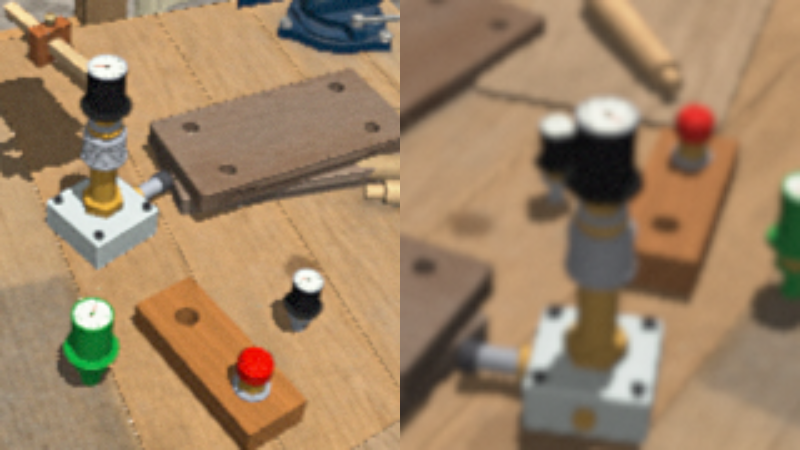

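Gauge stands upright on the coupler and the sleeve is forward. The plug and the rest are undisturbed. I check the dial height numerically.

```bash
python3 - <<'E'
from h import *
for n in("side","scene","wrist"):
    p,d,K,T=look(n); W=cloud(d,K,T); r=np.hypot(W[...,0]-.553,W[...,1]-.12)
    a=W[(r<.024)&(W[...,2]>.222)&(W[...,2]<.245)]; print(n,len(a),np.median(a,0).round(4) if len(a) else "")
    # guard & flange
    if n=="wrist":
        b=W[(r<.03)&(W[...,2]>.13)&(W[...,2]<.25)]; print(np.histogram(b[:,2],np.arange(.13,.25,.01)))
E
```

```text
side 168 [0.5516 0.114  0.2306]
scene 192 [0.5507 0.1276 0.232 ]
wrist 1575 [0.5516 0.1212 0.2314]
(array([  39,   86,    3,    0,    0,  587,   77,   83,   97,  122, 1473]), array([0.13, 0.14, 0.15, 0.16, 0.17, 0.18, 0.19, 0.2 , 0.21, 0.22, 0.23,
       0.24]))
```

The dial reads about 2 mm above the flange-on-rim height. The sleeve is locked, so this may be ball play under the collar spring. I re-press gently once and release at home to see whether it stays.

Request:
step_arm:
  motion:
    - [8.5,0,0,3,0]
    - [8.5,0,0,6,0]
    - [8.5,0,0,8.5,0]
    - [8.5,0,0,10.5,0]
    - [8.5,0,0,11.5,0]
    - [8.5,0,0,12,0]
    - [8.5,0,0,12,0]
    - [8.5,0,0,12,0]

```text
time: 18.95
tool_pos: [0.5535, 0.1202, 0.1951]
tcp_rot: [2.221, 2.221, 0.002]
wrist_force: [-0.7, 0.4, -0.2]
width: 0.995
grip_force: 0.0
```

Request:
step_arm:
  force: 50
  motion:
    - [6,0,0,0,0]
    - [5,0,0,0,0]
    - [4.4,0,0,0,0]
    - [4,0,0,0,0]
    - [3.5,0,0,0,0]
    - [3.5,0,0,0,0]
    - [3.5,0,0,0,0]

```text
time: 19.65
tool_pos: [0.553, 0.1201, 0.1945]
tcp_rot: [2.221, 2.221, 0.001]
wrist_force: [0.1, -0.8, 3.6]
width: 0.455
grip_force: 49.9
```

Request:
step_arm:
  motion:
    - [3.5,0,0,0.1,0]
    - [3.5,0,0,0.2,0]
    - [3.5,0,0,0.3,0]
    - [3.5,0,0,0.3,0]

```text
time: 20.05
tool_pos: [0.5531, 0.1202, 0.1926]
tcp_rot: [2.221, 2.221, 0.002]
wrist_force: [-2.5, -0.3, 10.0]
width: 0.455
grip_force: 50.4
```

Request:
step_arm:
  motion:
    - [3.5,0,-0.03,0.1,0]
    - [3.5,0,-0.03,0.2,0]
    - [3.5,0,-0.03,0.2,0]

```text
time: 20.35
tool_pos: [0.5531, 0.1203, 0.1924]
tcp_rot: [2.22, 2.221, 0.003]
wrist_force: [-5.4, -1.4, 15.9]
width: 0.459
grip_force: 51.2
```

```bash
cat > prof.py <<'E'
from h import *
p,d,K,T=look("side"); W=cloud(d,K,T)
print([f"{v}:{W[v,261,2]*1000:.0f}/"+",".join(map(str,p[v,260:263].mean(0).astype(int))) for v in range(186,210)])
E
python3 prof.py
```

```text
['186:183/32,33,31', '187:181/38,39,41', '188:181/40,40,38', '189:179/67,50,24', '190:166/111,85,39', '191:159/94,85,71', '192:159/87,90,98', '193:158/97,94,94', '194:155/120,89,34', '195:149/126,99,60', '196:149/138,140,145', '197:151/188,192,203', '198:147/161,165,173', '199:144/125,129,135', '200:141/110,112,116', '201:135/142,144,149', '202:133/156,159,165', '203:128/161,166,171', '204:123/148,151,157', '205:121/144,149,154', '206:122/146,151,158', '207:117/161,164,171', '208:103/123,106,82', '209:100/115,87,34']
```

Request:
step_arm:
  motion:
    - [4.5,0,0,0,0]
    - [5.5,0,0,0,0]
    - [7,0,0,0,0]
    - [8.5,0,0,0,0]
    - [8.5,0,0,0,0]
    - [8.5,0,0,0,0]

```text
time: 21.0
tool_pos: [0.5523, 0.1201, 0.1886]
tcp_rot: [-2.221, -2.221, 0.001]
wrist_force: [0.3, -0.1, -0.4]
width: 0.993
grip_force: 0.0
```

```bash
python3 prof.py; python3 - <<'E'
from h import *
p,d,K,T=look("wrist"); W=cloud(d,K,T); r=np.hypot(W[...,0]-.553,W[...,1]-.12)
a=W[(r<.024)&(W[...,2]>.222)&(W[...,2]<.245)]; print(len(a),np.median(a,0))
E
```

```text
['186:185/41,44,41', '187:187/36,38,39', '188:180/55,43,27', '189:167/109,83,34', '190:165/101,83,57', '191:164/87,92,100', '192:161/97,100,101', '193:154/133,107,63', '194:159/195,146,48', '195:150/129,103,61', '196:150/137,139,145', '197:149/190,196,207', '198:144/159,164,170', '199:144/126,129,134', '200:139/111,114,119', '201:136/140,144,149', '202:132/157,161,165', '203:128/162,165,173', '204:126/153,154,161', '205:122/144,149,155', '206:119/146,151,158', '207:115/162,166,172', '208:102/124,111,85', '209:103/115,85,32']
5935 [0.55196988 0.12304086 0.23125428]
```

It springs back to the same height, so this is the lock's natural play (groove edge against the balls). The sleeve stays fully forward. I withdraw and hand in.

Request:
step_arm:
  motion:
    - [8.5,0,0.05,-1,0]
    - [8.5,0,0.05,-3,0]
    - [8.5,0,0.05,-6,0]
    - [8.5,0,0.05,-9,0]
    - [8.5,0,0.05,-12,0]
    - [8.5,0,0.05,-13,0]
    - [8.5,0,0.05,-13,0]
    - [8.5,0,0.05,-13,0]

```text
time: 21.9
tool_pos: [0.5524, 0.12, 0.3178]
tcp_rot: [-2.221, -2.221, 0.002]
wrist_force: [-0.1, -1.3, -0.3]
width: 0.992
grip_force: 0.0
```

```bash
python3 -c "
from h import *
p,d,K,T=look('wrist'); W=cloud(d,K,T); r=np.hypot(W[...,0]-.553,W[...,1]-.12)
a=W[(r<.024)&(W[...,2]>.222)&(W[...,2]<.245)]; print(len(a),np.median(a,0))
print(bot.finish_job())"
```

```text
1504 [0.55150149 0.1212034  0.23133208]
the job is handed in; nothing more can be done
None
```

The gauge is locked upright in the coupler with the sleeve fully forward, the gripper clear and the spare plug untouched; it was pressed down onto the rim but settled about 2 mm higher when released, which I take to be play in the lock, and the job is handed in at about 22 s.

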